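# Lay the xylophone bars on their frame in order of length

### The arm

A 7-joint arm with a two-finger parallel gripper is mounted at the origin on the work surface. World frame = base frame: x ahead of the robot, y to its left, z up, the work surface at z = 0. Lengths are in mm, angles in degrees, forces in N, time in s.
With the tool pointing down it reaches from about 400 to 850 mm from the base axis. Payload 6.9 kg.
Tool frame: the origin (TCP) lies midway between the tips of the shut fingers; the grasp point (between the pads) lies 19 mm behind it (robot.tcp_to_grasp is the distance from the TCP to the grasp point, in mm); y points along the fingers, x is the direction in which the jaws open and shut, and the axes are right-handed (so a half turn about y gives the same grasp; the last joint's range is limited). The gripper opens to 85 mm and grips with 20 to 120 N. Pads are 22 mm wide; open, the fingers measure 114 mm over their backs; the gripper's body (76 mm by 85 mm) begins 54 mm behind the grasp point. The pads swing forward as they close: fully open they stand 13 mm farther back than shut.
Start: joints at [76.519, 29.078, -13.613, 85.955, 7.202, 65.827, -8.869], TCP at [208.871, -589.054, 231.275] pointing down, gripper open.
Joint ranges: [-176.47, 176.47], [-13.61, 117.27], [-81.72, 77.17], [0.22, 143.17], [-87.28, 267.28], [10, 112.55], [-165.47, 165.47]. Speed limits (degrees/s): [136.94, 136.94, 180, 180, 180, 180, 180].

### API

Orientations are given as a 3x3 rotation matrix whose columns are the frame's x, y, z axes.
In Python, from cell import robot gives the robot as it stands.
- The arm moves only by the tool apply_moves, never from a script. Its argument "series" is a list of rows, each an object with "delta_pos": the shift along the world's x, y, z in m, a list of three; "rotation": the turn, a rotation vector about the world's x, y, z in rad, a list of three; "claw": the closure, from -1 (fully open) to 1 (shut). In form: [{"delta_pos": [dx, dy, dz], "rotation": [wx, wy, wz], "claw": claw}, ...]. A call has 1 to 10 rows; each row is the pose to reach, as a shift and turn from the pose commanded when the call began; what a row does not reach only later rows make up. A row lasts 1/8 s, in which the tool goes at most 62.5 mm and 10.7 degrees, less where a joint would pass 70% of its speed; a pose out of reach is approached as far as the arm can. A call with a gripper value outside its range is refused whole. The fingers move at their own pace and stop on an object; the grip force is fixed at half the most. Time passes only in rows, so rows that repeat a pose let the fingers close. It gives the time, the measured TCP pose, the force and the opening at its end, in the units of the state.
- robot.read_state(): the state, without advancing time (a new reading comes with each control period).
- robot.get_image(name): name is "scene" or "top"; returns (picture, depth): 480x640x3 uint8, blue, green, red; 480x640 float32, mm along the optical axis (not along the pixel's ray), 0 where there is no reading.
- robot.get_calibration(name): a dict with "mtx" (3x3 intrinsics, pixels), "eye" and "orientation" of the camera in the world. Camera axes: x right, y down, z forward; pixel columns grow to the right and rows downward; lengths in mm; the calibration is good to about 2 mm. A picture is of the moment at which its call begins. get_calibration takes no time and is no camera call.
- robot.hand_in(): hands the job in, once; it reports no verdict.
The state is a dict: "time": time; "joint_positions": joint angles; "qvel": joint speeds; "joint_efforts": joint torques, N m; "tcp_pos": TCP position; "orientation": TCP orientation; "force": force on the tool from outside, world axes, zero at the start; "moment": the same for the moment, N m; "gripper_width": opening from 0.0 (shut) to 1.0 (fully open).
Only numpy, scipy, OpenCV 4.12 (cv2) and the standard library are available. Lean on these libraries where they do the work, as an engineer would, in place of code of your own. Each camera call takes 0.05 s, during which the arm holds its last target.

### The job

Lay the four loose wooden bars on the xylophone frame in order of length, the longest at the wide end and the shortest at the narrow end: one bar across the rails in each place between the pegs, on both felts, square across and overhanging evenly at both ends. Set each bar down gently, without letting it drop, and leave the clay bowl that stands among them where it is.

Things in the scene. Friction and masses are not known exactly. Their poses are not given: they have to be found in the camera images.
- frame: Fixed xylophone frame: tapering pale-wood trough 316 mm long (y), at any yaw. Two rails 20 mm wide, 40 mm high converge from 147 mm apart (centre lines) at the wide end (+y) to 66 mm at the narrow end. Each rail has five upright pegs, 14 mm thick, tops 60 mm above the table, every 70 mm from y = -140 to 140 mm; bars lie across both rails between pegs. Origin: centre of its underside.
- place1: Place 1 of the frame from its wide end (widest): two grey felt pads, one on each rail, 133 mm apart, tops 45 mm above the table; 56 mm clear between its pegs; next place 70 mm off. Origin: midway between the pads at their top, where the centre of a bar's underside belongs. x: across the rails, as a bar lies; y: along the frame to its wide end; z up.
- place2: Place 2 of the frame from its wide end: two grey felt pads, one on each rail, 116 mm apart, tops 45 mm above the table; 56 mm clear between its pegs; next place 70 mm off. Origin: midway between the pads at their top, where the centre of a bar's underside belongs. x: across the rails, as a bar lies; y: along the frame to its wide end; z up.
- place3: Place 3 of the frame from its wide end: two grey felt pads, one on each rail, 98 mm apart, tops 45 mm above the table; 56 mm clear between its pegs; next place 70 mm off. Origin: midway between the pads at their top, where the centre of a bar's underside belongs. x: across the rails, as a bar lies; y: along the frame to its wide end; z up.
- place4: Place 4 of the frame from its wide end (narrowest): two grey felt pads, one on each rail, 80 mm apart, tops 45 mm above the table; 56 mm clear between its pegs; next place 70 mm off. Origin: midway between the pads at their top, where the centre of a bar's underside belongs. x: across the rails, as a bar lies; y: along the frame to its wide end; z up.
- bar240: Loose dark hardwood bar, the longest: 240 mm long (x), 36 wide (y), 20 thick (z), about 132 g, hollowed 8 mm deep below its middle 77 mm; dark dots on top, 133 mm apart, mark where it rests on the felts. Both ends alike. Origin: centre of its underside, level with its two feet; z up. Starts flat and right way up on a 3 mm cork mat.
- bar208: Loose dark hardwood bar, the second longest: 208 mm long (x), 36 wide (y), 20 thick (z), about 114 g, hollowed 8 mm deep below its middle 67 mm; dark dots on top, 116 mm apart, mark where it rests on the felts. Both ends alike. Origin: centre of its underside, level with its two feet; z up. Starts flat and right way up on a 3 mm cork mat.
- bar176: Loose dark hardwood bar, the second shortest: 176 mm long (x), 36 wide (y), 20 thick (z), about 97 g, hollowed 8 mm deep below its middle 56 mm; dark dots on top, 98 mm apart, mark where it rests on the felts. Both ends alike. Origin: centre of its underside, level with its two feet; z up. Starts flat and right way up on a 3 mm cork mat.
- bar144: Loose dark hardwood bar, the shortest: 144 mm long (x), 36 wide (y), 20 thick (z), about 79 g, hollowed 8 mm deep below its middle 46 mm; dark dots on top, 80 mm apart, mark where it rests on the felts. Both ends alike. Origin: centre of its underside, level with its two feet; z up. Starts flat and right way up on a 3 mm cork mat.
- bowl: Small round red-brown clay wax bowl, 76 mm across, 42 mm high, 140 g, standing loose on the cork mat among the bars. Origin: centre of its underside. It stays where it is.
Things that resemble listed ones, but are neither listed nor needed, are in the scene too. What is shaped like the bar176 but pink or white is not meant.

How it is judged (in metres and radians):
At the end, for the whole second after the job is handed in: Each bar rests released, right way up, on both felts of its own place, longest in place 1 to shortest in place 4: centred within 15 mm along the bar, 13 mm along the frame, 5 mm in height, within 0.15 rad of square and 0.06 of level; bowl upright (0.15 rad), within 20 mm of its start (x of bar240 in the frame of place1 between -0.015 and 0.015 m and y of bar240 in the frame of place1 between -0.013 and 0.013 m and z of bar240 in the frame of place1 between -0.005 and 0.005 m and angle between the x axis of bar240 and the x axis of place1, either way round below 0.15 rad and angle between each of bar240, bar208, bar176, bar144's own z axis and vertical below 0.06 rad and linear speed of each of bar240, bar208, bar176, bar144 below 0.02 m/s and angular speed of each of bar240, bar208, bar176, bar144 below 0.1 rad/s and contact force between each of bar240, bar208, bar176, bar144 and the fingers below 0.05 N and x of bar208 in the frame of place2 between -0.015 and 0.015 m and y of bar208 in the frame of place2 between -0.013 and 0.013 m and z of bar208 in the frame of place2 between -0.005 and 0.005 m and angle between the x axis of bar208 and the x axis of place2, either way round below 0.15 rad and x of bar176 in the frame of place3 between -0.015 and 0.015 m and y of bar176 in the frame of place3 between -0.013 and 0.013 m and z of bar176 in the frame of place3 between -0.005 and 0.005 m and angle between the x axis of bar176 and the x axis of place3, either way round below 0.15 rad and x of bar144 in the frame of place4 between -0.015 and 0.015 m and y of bar144 in the frame of place4 between -0.013 and 0.013 m and z of bar144 in the frame of place4 between -0.005 and 0.005 m and angle between the x axis of bar144 and the x axis of place4, either way round below 0.15 rad and distance of bowl from where it was at the start of the episode below 0.02 m and angle between bowl's own z axis and vertical below 0.15 rad); the robot touches nothing.
It fails at once if A bar is dropped: it moves at over 0.5 m/s with no part of the robot touching it (a fall of more than about 13 mm) ((linear speed of bar240 above 0.5 m/s and contact force between bar240 and the arm below 0.02 N and contact force between bar240 and the fingers below 0.02 N) or (linear speed of bar208 above 0.5 m/s and contact force between bar208 and the arm below 0.02 N and contact force between bar208 and the fingers below 0.02 N) or (linear speed of bar176 above 0.5 m/s and contact force between bar176 and the arm below 0.02 N and contact force between bar176 and the fingers below 0.02 N) or (linear speed of bar144 above 0.5 m/s and contact force between bar144 and the arm below 0.02 N and contact force between bar144 and the fingers below 0.02 N)).
It fails at once if The clay bowl is shoved more than 20 mm or tipped by more than 0.4 rad (distance of bowl from where it was at the start of the episode above 0.02 m or angle between bowl's own z axis and vertical above 0.4 rad).
It also fails if it takes over 115 s, if anything falls off the work surface, if the arm or the gripper's body presses on something with over 40 N, if the wrist force passes 120 N, or if a joint passes its speed limit or range.

## Working session

There is one attempt and no reset: what is moved stays moved. The work goes in short steps, Python scripts to look and compute and a tool call to move; the robot and the scene stay as the last step left them, time stands still between calls to the robot, and variables do not carry over. Pictures are saved under pics/ and viewed, and the job is handed in when it is done.

Besides the shell and the picture viewer there is one more tool, called after "Request:" as name(argument=value, ...) on one line, values as JSON. apply_moves: Moves the arm, as the interface text tells. Its arguments: {"type":"object","properties":{"series":{"type":"array"}},"required":["series"]}

```bash
mkdir -p pics; ls; python3 - <<'E'
from cell import robot
import cv2,numpy as np
s=robot.read_state();print(s)
for n in("scene","top"):
    im,d=robot.get_image(n);cv2.imwrite(f"pics/{n}0.png",im);np.save(f"{n}0d.npy",d)
    print(n,robot.get_calibration(n))
E
```

```text
pics
{'time': 0.0, 'joint_positions': array([ 76.51915088,  29.1278577 , -13.60796796,  86.00997599,
         7.20117249,  65.82681761,  -8.86913407]), 'qvel': array([ 0.02497503, -0.02623877, -0.0324134 , -0.0432094 ,  0.07338832,
       -0.03143282, -0.01809329]), 'joint_efforts': array([-9.76429837e-04, -6.20611739e+01, -2.18703501e+00, -2.49655223e+01,
        1.26045349e-02,  1.18959602e-02, -4.27990784e-06]), 'tcp_pos': array([ 208.6400788 , -588.60045845,  230.39617808]), 'orientation': array([[ 3.34226381e-01, -6.43685125e-04,  9.42492606e-01],
       [-9.42491011e-01,  1.73396847e-03,  3.34227000e-01],
       [-1.84938941e-03, -9.99998290e-01, -2.71294374e-05]]), 'force': array([-0.50314783,  0.53239302,  0.47814556]), 'moment': array([-0.01839886,  0.03777614,  0.0059327 ]), 'gripper_width': 0.9995042869270291}
scene {'mtx': array([[551.20549827,   0.        , 318.0514227 ],
       [  0.        , 551.20549827, 237.23806899],
       [  0.        ,   0.        ,   1.        ]]), 'eye': array([ 874.69510079,  455.96095857, 1132.04954884]), 'orientation': array([[-0.71225418,  0.60677914, -0.35286407],
       [ 0.70191363,  0.6133024 , -0.36218424],
       [-0.00335346, -0.50564734, -0.86273375]])}
top {'mtx': array([[456.97012464,   0.        , 325.08063022],
       [  0.        , 456.97012464, 232.79478538],
       [  0.        ,   0.        ,   1.        ]]), 'eye': array([ 265.02747417,  -13.46498069, 1047.69521575]), 'orientation': array([[-0.01117633, -0.98647047,  0.16355763],
       [-0.99977965,  0.0139307 ,  0.01570304],
       [-0.01776906, -0.16334609, -0.9864088 ]])}
```

View pics/scene0.png

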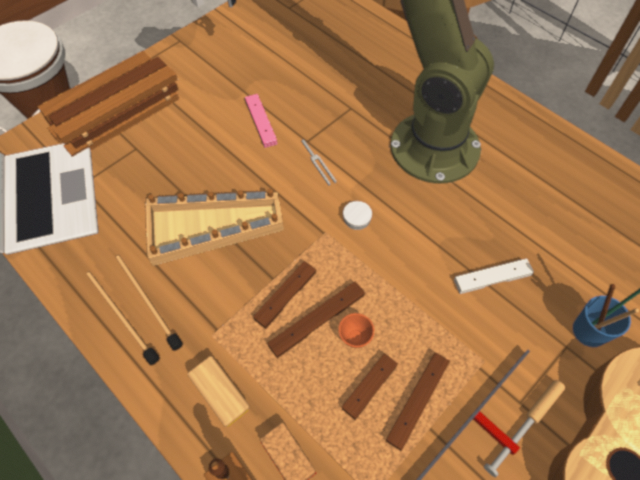

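View pics/top0.png

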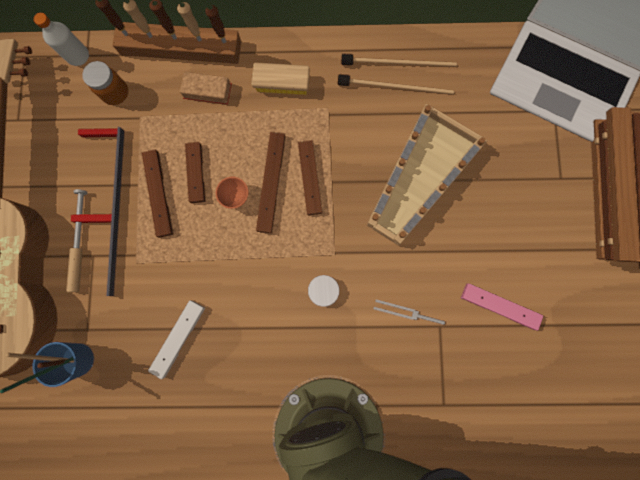

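The top view shows four dark bars on the cork mat, centred near (157,194), (195,172), (271,183) and (310,178). The bowl is at (232,193), and the frame is at (427,175) with its wide end at the upper right. The pink bar (503,306) and the white bar (177,340) are decoys. Next I'll measure the real ones.

```bash
cat > h.py <<'E'
import cv2,numpy as np
from cell import robot
def ray(n,uv,z):
    c=robot.get_calibration(n);K=c['mtx'];R=c['orientation'];e=c['eye']
    uv=np.atleast_2d(np.asarray(uv,float));d=np.c_[(uv-K[:2,2])/np.diag(K)[:2],np.ones(len(uv))]@R.T
    return e+d*((z-e[2])/d[:,2])[:,None]
def proj(n,P):
    c=robot.get_calibration(n);q=(np.atleast_2d(P)-c['eye'])@c['orientation'];q=q/q[:,2:]
    return (q@c['mtx'].T)[:,:2]
def rect_mm(pts):
    (cx,cy),(w,h),a=cv2.minAreaRect(pts[:,:2].astype(np.float32))
    if w<h:w,h,a=h,w,a+90
    return np.array([cx,cy]),w,h,(a+90)%180-90
def masks(n,im):
    hsv=cv2.cvtColor(im,cv2.COLOR_BGR2HSV)
    return hsv
E
python3 - <<'E'
from h import *
seeds={'top':[(157,194),(195,172),(271,183),(310,178)]}
for n in('top','scene'):
    im=cv2.imread(f'pics/{n}0.png');hsv=cv2.cvtColor(im,cv2.COLOR_BGR2HSV)
    m=(hsv[...,2]<112).astype(np.uint8)*255
    k,l,st,ce=cv2.connectedComponentsWithStats(m)
    for i in range(1,k):
        if st[i,4]<400 or st[i,4]>5000: continue
        c,_=cv2.findContours((l==i).astype(np.uint8),cv2.RETR_EXTERNAL,cv2.CHAIN_APPROX_NONE)
        r=rect_mm(ray(n,c[0][:,0],23));print(n,ce[i].round(),st[i,4],np.round(r[0]),*np.round(r[1:],1))
    print({s:hsv[s[1],s[0]] for s in seeds.get(n,[])})
for n,box in(('top',(360,90,490,250)),('scene',(140,180,290,270))):
    im=cv2.imread(f'pics/{n}0.png');x0,y0,x1,y1=box
    cv2.imwrite(f'pics/fr_{n}.png',cv2.resize(im[y0:y1,x0:x1],None,fx=4.5 if n=='scene' else 3.7,fy=4.5 if n=='scene' else 3.7,interpolation=cv2.INTER_CUBIC))
E
```

```text
top [573.  69.] 3494 [ 824. -592.] 256.8 84.0 61.2
top [375.  63.] 439 [ 840. -178.] 280.3 37.3 82.2
top [297.  90.] 799 [794.  87.] 170.1 57.9 85.7
top [220.  96.] 588 [788. 272.] 143.6 66.1 80.9
top [557. 102.] 703 [ 741. -547.] 93.5 56.3 61.3
top [636. 159.] 649 [ 558. -709.] 307.5 18.4 -7.0
top [271. 184.] 1705 [555. 121.] 242.6 55.8 -8.7
top [311. 178.] 1192 [565.  31.] 181.9 47.5 7.2
top [196. 173.] 1063 [583. 298.] 148.4 53.5 5.7
top [158. 194.] 1594 [534. 385.] 214.8 54.8 12.7
top [132. 407.] 533 [ 60. 408.] 605.0 4.4 89.9
{(157, 194): array([ 11, 161,  98], dtype=uint8), (195, 172): array([ 10, 160, 102], dtype=uint8), (271, 183): array([ 12, 159,  96], dtype=uint8), (310, 178): array([ 10, 157, 101], dtype=uint8)}
scene [24.  9.] 977 [  492. -1213.] 200.7 108.0 -44.8
scene [604.  49.] 2500 [-598.  116.] 455.2 366.2 45.2
scene [316.  45.] 414 [ -33. -489.] 440.1 19.1 88.4
scene [39. 92.] 1394 [ 609. -904.] 229.1 142.5 6.6
scene [629. 118.] 1116 [-431.  286.] 275.3 89.5 29.0
scene [123. 117.] 773 [ 519. -646.] 318.9 31.4 -3.4
scene [ 33. 197.] 2825 [ 831. -587.] 253.1 81.3 61.4
scene [ 17. 311.] 2515 [ 991. -352.] 265.1 98.4 61.7
scene [612. 314.] 1163 [ 84. 571.] 150.4 74.6 1.7
scene [587. 329.] 914 [154. 546.] 113.8 96.9 59.9
scene [579. 414.] 2024 [343. 625.] 288.0 104.6 18.1
scene [471. 420.] 680 [481. 519.] 351.9 103.7 -0.0
scene [624. 465.] 859 [359. 745.] 63.1 52.6 -44.6
{}
```

View pics/fr_top.png

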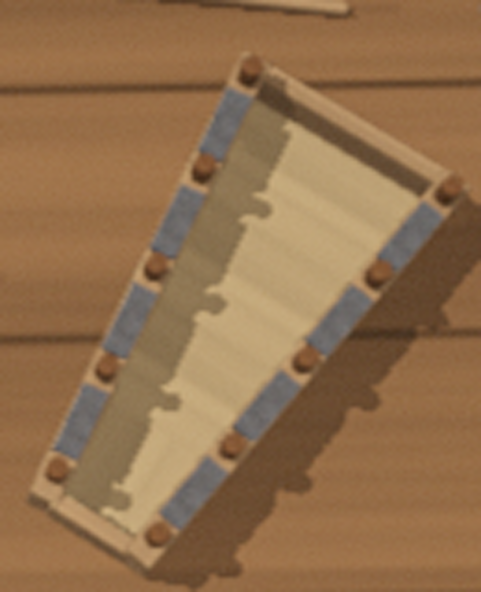

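View pics/fr_scene.png

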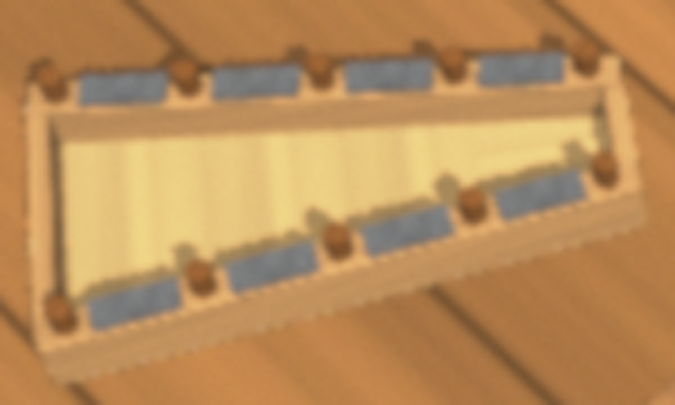

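```bash
cat >> h.py <<'E'
def cloud(n,d):
    c=robot.get_calibration(n);K=c['mtx'];v,u=np.mgrid[:480,:640]
    q=np.stack([(u-K[0,2])/K[0,0]*d,(v-K[1,2])/K[1,1]*d,d],-1)
    return q@c['orientation'].T+c['eye']
def bars(n,im,d,zr=(16,30),area=300):
    P=cloud(n,d);hsv=cv2.cvtColor(im,cv2.COLOR_BGR2HSV)
    m=((P[...,2]>zr[0])&(P[...,2]<zr[1])&(d>0)&(hsv[...,2]<135)&(P[...,0]>350)&(P[...,0]<850)&(abs(P[...,1])<520)).astype(np.uint8)
    m=cv2.morphologyEx(m,cv2.MORPH_OPEN,np.ones((3,3),np.uint8))
    k,l,st,ce=cv2.connectedComponentsWithStats(m);out=[]
    for i in range(1,k):
        if st[i,4]<area:continue
        c,_=cv2.findContours((l==i).astype(np.uint8),cv2.RETR_EXTERNAL,cv2.CHAIN_APPROX_NONE)
        z=np.median(P[l==i][:,2]);
        out.append((ce[i],st[i,4],z)+rect_mm(ray(n,c[0][:,0],(zr[0]+zr[1])/2)))
    return out
def felts(n,im,box,z=45):
    hsv=cv2.cvtColor(im,cv2.COLOR_BGR2HSV);x0,y0,x1,y1=box
    m=np.zeros((480,640),np.uint8);m[y0:y1,x0:x1]=((im[...,0]>im[...,2]+5)&(hsv[...,2]>80))[y0:y1,x0:x1]
    k,l,st,ce=cv2.connectedComponentsWithStats(m)
    return [(ce[i],st[i,4],ray(n,ce[i],z)[0][:2]) for i in range(1,k) if st[i,4]>25]
BOX={'top':(360,90,490,250),'scene':(140,180,290,270)}
E
python3 - <<'E'
from h import *
for n in('top','scene'):
    im=cv2.imread(f'pics/{n}0.png');d=np.load(f'{n}0d.npy')
    for o in bars(n,im,d): print(n,o[0].round(),o[1],round(o[2],1),o[3].round(1),*np.round(o[4:],1))
    for o in felts(n,im,BOX[n]):print(n,'felt',o[0].round(1),o[1],o[2].round(1))
    x0,y0,x1,y1=(135,105,335,265) if n=='top' else(210,230,490,480)
    s=3.9 if n=='top' else 2.4
    cv2.imwrite(f'pics/mat_{n}.png',cv2.resize(im[y0:y1,x0:x1],None,fx=s,fy=s,interpolation=cv2.INTER_CUBIC))
E
```

```text
top [271. 182.] 1553 23.2 [559.2 127.7] 240.3 37.1 -7.4
top [310. 177.] 1117 23.3 [568.5  36.9] 175.1 35.9 6.9
top [194. 172.] 928 23.1 [585.2 306.5] 143.7 37.4 5.8
top [156. 193.] 1393 23.1 [536.9 393.6] 209.0 38.0 12.4
scene [284. 294.] 1181 21.1 [572.5  41.1] 173.9 37.9 6.9
scene [315. 319.] 1716 21.2 [563.4 131.4] 237.5 37.4 -7.4
scene [417. 401.] 1730 21.6 [540.9 395.9] 207.6 33.2 12.5
scene [369. 386.] 1189 21.4 [589.  309.6] 142.1 35.4 5.8
```

View pics/mat_top.png

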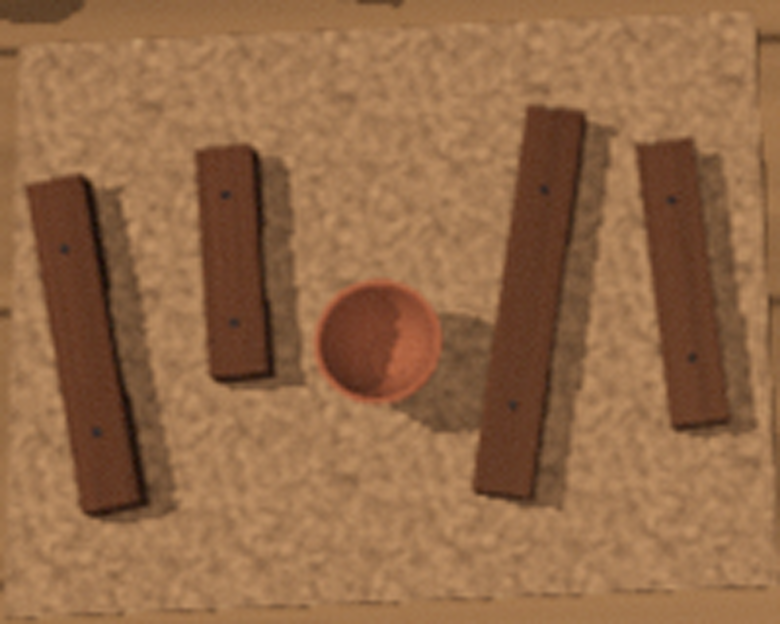

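View pics/mat_scene.png

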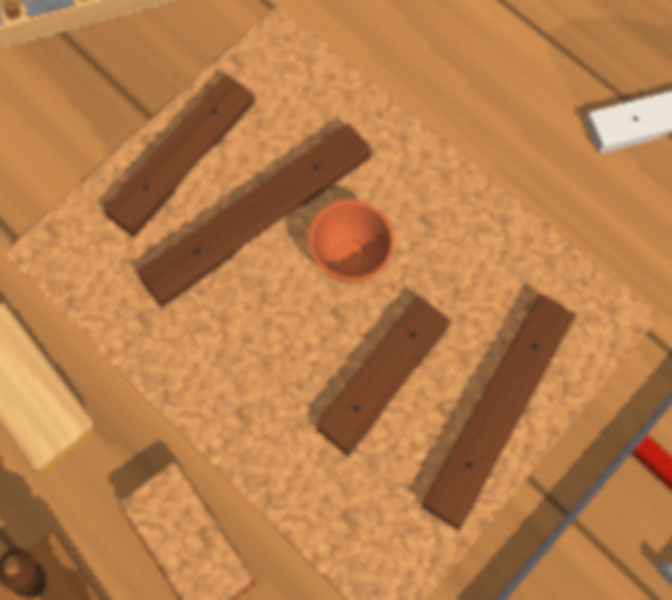

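The measured lengths (240, 209, 144 and 175 mm) identify each bar. The two cameras differ by about 4 mm, so I'll average them. The felt mask found nothing and needs fixing.

```bash
cat >> h.py <<'E'
def felts(n,im,box,z=45):
    hsv=cv2.cvtColor(im,cv2.COLOR_BGR2HSV);x0,y0,x1,y1=box
    m=np.zeros((480,640),np.uint8);m[y0:y1,x0:x1]=((hsv[...,1]<70)&(hsv[...,2]>60))[y0:y1,x0:x1]
    k,l,st,ce=cv2.connectedComponentsWithStats(m)
    return [(ce[i],st[i,4],ray(n,ce[i],z)[0][:2]) for i in range(1,k) if st[i,4]>20]
E
python3 - <<'E'
from h import *
for n in('top','scene'):
    im=cv2.imread(f'pics/{n}0.png');d=np.load(f'{n}0d.npy')
    F=np.array([o[2] for o in felts(n,im,BOX[n])])
    for o in felts(n,im,BOX[n]):print(n,'felt',o[0].round(1),o[1],o[2].round(1),)
    P=cloud(n,d)
    hsv=cv2.cvtColor(im,cv2.COLOR_BGR2HSV)
    m=(hsv[...,2]<190)&(hsv[...,1]>150)&(P[...,2]>0)
    # bowl: redder hue
    b=((hsv[...,0]<9)&(hsv[...,1]>130)&(P[...,2]>30)&(P[...,2]<60)&(P[...,0]>450)&(P[...,0]<650)&(P[...,1]>150)&(P[...,1]<300))
    v,u=np.nonzero(b);c=cv2.minEnclosingCircle(ray(n,np.c_[u,v],42)[:,:2].astype(np.float32));print('bowl',c)
im=cv2.imread('pics/top0.png');print(im[121,423],im[118,421],im[132,470])
E
```

```text
top felt [420.5 122.9] 141 [ 685.1 -220.7]
top felt [407.6 149.4] 142 [ 621.8 -188.4]
top felt [470.7 153.3] 144 [ 610.1 -331.1]
top felt [394.7 176.4] 147 [ 558.6 -156.6]
top felt [451.5 176.1] 149 [ 557.2 -284.5]
top felt [431.5 199.5] 150 [ 503.6 -237.1]
top felt [381.5 203.5] 149 [ 496.1 -124.8]
top felt [411.9 222.8] 153 [ 451.  -190.9]
bowl ((527.5784301757812, 215.1915283203125), 35.18662643432617)
scene felt [226.3 196.2] 124 [ 506.2 -235.9]
scene felt [255.1 194.9] 120 [ 454.7 -190.2]
scene felt [196.1 197.6] 126 [ 560.1 -283.3]
scene felt [167.1 199.1] 123 [ 612.  -328.7]
scene felt [259.5 222.7] 133 [ 499.3 -124. ]
scene felt [230.  230.7] 130 [ 562.  -155.6]
scene felt [199.9 238.7] 134 [ 624.8 -187.5]
scene felt [169.4 246.9] 142 [ 687.3 -219.1]
bowl ((510.9952392578125, 238.72659301757812), 9.999999747378752e-05)
[101 101 104] [100 102 104] [103 142 178]
```

Pads on the two rails come out 133, 116, 98 and 80 mm apart, matching the sizes given, and the cameras agree within 3 mm.

| Place | Centre (x, y) mm | Bar | Bar centre (x, y) mm | Bar yaw |
|---|---|---|---|---|
| 1 | (648.6, -274.9) | bar240 | (561, 129.5) | -7.4° |
| 2 | (591.0, -235.9) | bar208 | (539, 395) | 12.4° |
| 3 | (532.6, -196.3) | bar176 | (570.5, 39) | 6.9° |
| 4 | (475.3, -157.5) | bar144 | (587, 308) | 5.8° |

A bar laid across the rails needs a yaw of 55.9°. The first move goes towards bar240.

Request:
apply_moves(series=[{"delta_pos": [0.015,0.03,0],"rotation": [0,0,-0.02],"claw": -1},{"delta_pos": [0.035,0.075,0],"rotation": [0,0,-0.05],"claw": -0.18},{"delta_pos": [0.06,0.125,0],"rotation": [0,0,-0.08],"claw": -0.18},{"delta_pos": [0.085,0.175,0],"rotation": [0,0,-0.12],"claw": -0.18},{"delta_pos": [0.11,0.225,0],"rotation": [0,0,-0.15],"claw": -0.18},{"delta_pos": [0.135,0.275,0],"rotation": [0,0,-0.18],"claw": -0.18},{"delta_pos": [0.16,0.325,0],"rotation": [0,0,-0.22],"claw": -0.18},{"delta_pos": [0.18,0.365,0],"rotation": [0,0,-0.235],"claw": -0.18},{"delta_pos": [0.19,0.385,0],"rotation": [0,0,-0.25],"claw": -0.18},{"delta_pos": [0.19,0.385,0],"rotation": [0,0,-0.25],"claw": -0.18}])

```text
time: 1.35
tcp_pos: [399.4, -202.4, 231.2]
orientation: [[0.094, -0.0, 0.996], [-0.996, 0.0, 0.094], [-0.0, -1.0, 0.0]]
force: [-0.2, -1.0, -0.8]
gripper_width: 0.589
```

```bash
python3 -c "
from h import *
s=robot.read_state()
print(s['joint_positions'].round(1),s['tcp_pos'].round(1),s['orientation'].round(3),s['gripper_width'],s['force'])"
```

```text
[ 39.   13.8 -19.2 111.1   5.4  56.  -67.3] [ 399.4 -202.4  231.2] [[ 0.094 -0.     0.996]
 [-0.996  0.     0.094]
 [-0.    -1.     0.   ]] 0.5891575065519077 [-0.15237309 -1.00608143 -0.78395416]
```

Request:
apply_moves(series=[{"delta_pos": [0.015,0.03,0],"rotation": [0,0,-0.02],"claw": -0.18},{"delta_pos": [0.035,0.075,-0.02],"rotation": [0,0,-0.05],"claw": -0.18},{"delta_pos": [0.06,0.125,-0.05],"rotation": [0,0,-0.08],"claw": -0.18},{"delta_pos": [0.085,0.175,-0.08],"rotation": [0,0,-0.12],"claw": -0.18},{"delta_pos": [0.11,0.225,-0.11],"rotation": [0,0,-0.15],"claw": -0.18},{"delta_pos": [0.135,0.275,-0.13],"rotation": [0,0,-0.18],"claw": -0.18},{"delta_pos": [0.153,0.315,-0.151],"rotation": [0,0,-0.21],"claw": -0.18},{"delta_pos": [0.1625,0.3335,-0.151],"rotation": [0,0,-0.22],"claw": -0.18},{"delta_pos": [0.1625,0.3335,-0.151],"rotation": [0,0,-0.22],"claw": -0.18}])

```text
time: 2.48
tcp_pos: [561.9, 129.4, 80.3]
orientation: [[-0.128, 0.0, 0.992], [-0.992, -0.0, -0.128], [0.0, -1.0, 0.0]]
force: [-0.8, -0.2, -0.3]
gripper_width: 0.587
```

```bash
python3 -c "
from h import *
im,d=robot.get_image('scene');cv2.imwrite('pics/s1.png',cv2.resize(im[200:440,200:500],None,fx=2.5,fy=2.5))
s=robot.read_state();print(s['tcp_pos'])"
```

```text
[561.57102601 127.76686197  80.57815742]
```

View pics/s1.png

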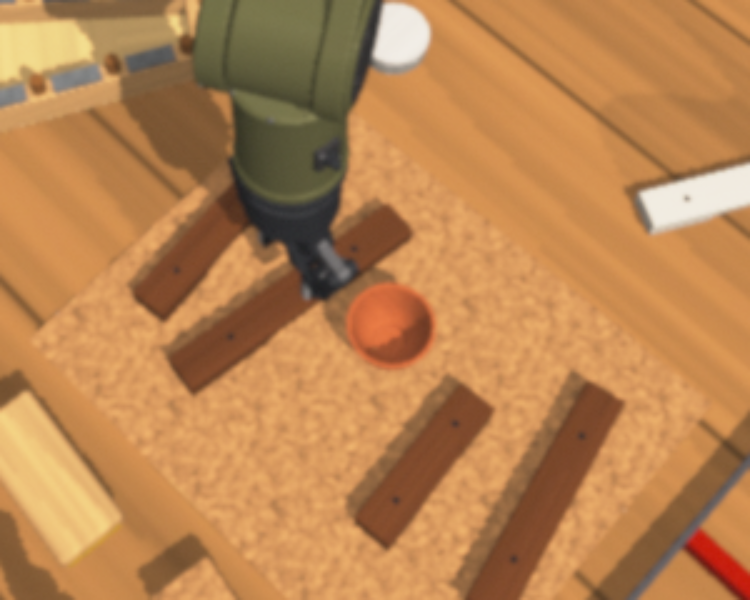

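The enlarged crop shows the gripper straddling the middle of the longest bar, with the bowl clear on its near side. The bar matches bar240: 240 mm measured length and dark wood. Descending.

Request:
apply_moves(series=[{"delta_pos": [0,0,-0.02],"rotation": [0,0,0],"claw": -0.18},{"delta_pos": [0,0,-0.045],"rotation": [0,0,0],"claw": -0.18},{"delta_pos": [0,0,-0.065],"rotation": [0,0,0],"claw": -0.18},{"delta_pos": [0,0,-0.076],"rotation": [0,0,0],"claw": -0.18},{"delta_pos": [0,0,-0.076],"rotation": [0,0,0],"claw": -0.18}])

```text
time: 3.15
tcp_pos: [561.2, 127.8, 4.3]
orientation: [[-0.131, -0.001, 0.991], [-0.991, -0.001, -0.131], [0.001, -1.0, -0.001]]
force: [-0.9, 0.6, 0.7]
gripper_width: 0.588
```

Request:
apply_moves(series=[{"delta_pos": [0,0,0],"rotation": [0,0,0],"claw": 0.1},{"delta_pos": [0,0,0],"rotation": [0,0,0],"claw": 0.4},{"delta_pos": [0,0,0],"rotation": [0,0,0],"claw": 1},{"delta_pos": [0,0,0],"rotation": [0,0,0],"claw": 1},{"delta_pos": [0,0,0],"rotation": [0,0,0],"claw": 1},{"delta_pos": [0,0,0],"rotation": [0,0,0],"claw": 1}])

```text
time: 3.9
tcp_pos: [562.0, 129.2, 5.5]
orientation: [[-0.129, 0.002, 0.992], [-0.992, -0.0, -0.129], [-0.0, -1.0, 0.002]]
force: [-1.2, -1.9, 6.3]
gripper_width: 0.404
```

Request:
apply_moves(series=[{"delta_pos": [0,0,0.01],"rotation": [0,0,0],"claw": 1},{"delta_pos": [0,0,0.03],"rotation": [0,0,0],"claw": 1},{"delta_pos": [0,0,0.06],"rotation": [0,0,0],"claw": 1},{"delta_pos": [0,0,0.095],"rotation": [0,0,0],"claw": 1},{"delta_pos": [0,0,0.125],"rotation": [0,0,0],"claw": 1},{"delta_pos": [0,0,0.14],"rotation": [0,0,0],"claw": 1},{"delta_pos": [0,0,0.14],"rotation": [0,0,0],"claw": 1}])

```text
time: 4.78
tcp_pos: [561.7, 129.6, 145.1]
orientation: [[-0.129, 0.002, 0.992], [-0.992, 0.0, -0.129], [-0.001, -1.0, 0.002]]
force: [0.6, -1.2, -2.8]
gripper_width: 0.403
```

Request:
apply_moves(series=[{"delta_pos": [0.003,-0.015,0],"rotation": [0,0,0.05],"claw": 1},{"delta_pos": [0.01,-0.05,0],"rotation": [0,0,0.15],"claw": 1},{"delta_pos": [0.02,-0.095,0],"rotation": [0,0,0.29],"claw": 1},{"delta_pos": [0.032,-0.145,0],"rotation": [0,0,0.43],"claw": 1},{"delta_pos": [0.044,-0.2,0],"rotation": [0,0,0.57],"claw": 1},{"delta_pos": [0.056,-0.255,0],"rotation": [0,0,0.71],"claw": 1},{"delta_pos": [0.068,-0.31,0],"rotation": [0,0,0.85],"claw": 1},{"delta_pos": [0.079,-0.36,0],"rotation": [0,0,0.99],"claw": 1},{"delta_pos": [0.085,-0.395,0],"rotation": [0,0,1.08],"claw": 1},{"delta_pos": [0.087,-0.404,0],"rotation": [0,0,1.105],"claw": 1}])

```text
time: 6.02
tcp_pos: [647.0, -278.3, 141.4]
orientation: [[0.826, -0.003, 0.563], [-0.563, 0.0, 0.826], [-0.003, -1.0, -0.002]]
force: [-1.3, -0.1, -1.9]
gripper_width: 0.402
```

```bash
python3 -c "
from h import *
for n in('scene','top'):
    im,d=robot.get_image(n);x0,y0,x1,y1=(100,130,330,300) if n=='scene' else (340,80,520,260)
    cv2.imwrite(f'pics/{n}2.png',cv2.resize(im[y0:y1,x0:x1],None,fx=3,fy=3));np.save(n+'2d.npy',d);cv2.imwrite(f'pics/{n}2f.png',im)
s=robot.read_state();print(s['tcp_pos'],s['orientation'][:,0],s['force'],s['moment'],s['gripper_width'])"
```

```text
[ 647.61998354 -275.13676165  142.29581551] [ 0.82719172 -0.56191347 -0.00266584] [-0.33188991  0.15244158 -0.81621633] [ 0.09718282  0.00164037 -0.00978693] 0.4041966903753561
```

View pics/scene2.png

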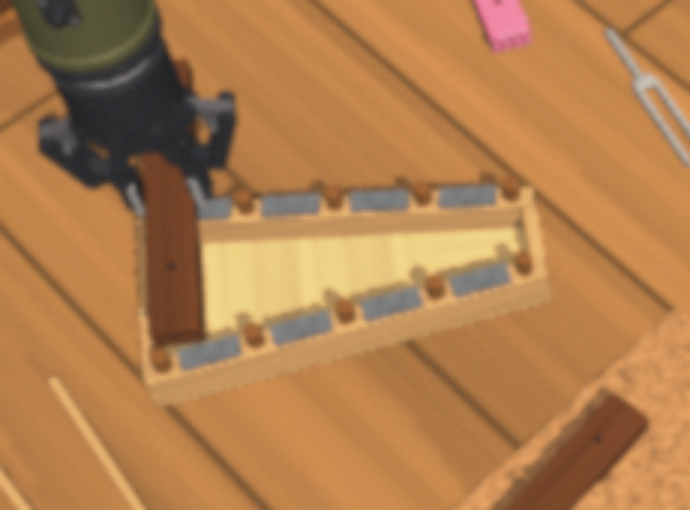

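View pics/top2.png

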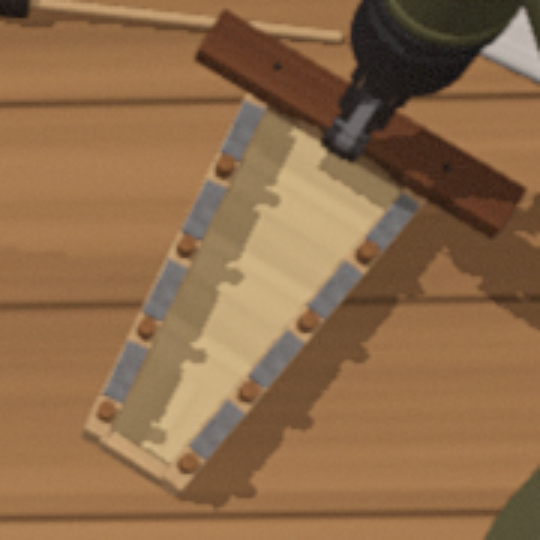

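```bash
python3 -c "
from h import *
P=cloud('top',np.load('top2d.npy'));print([P[v,u].round(0) for u,v in((440,108),(483,130))])
p=ray('top',[(432.7,102.3),(489,136)],161);print(p.round(1),p.mean(0).round(1),np.linalg.norm(p[0]-p[1]),np.degrees(np.arctan2(*(p[0]-p[1])[1::-1])))
"
```

```text
[array([ 669., -239.,  159.]), array([ 619., -323.,  160.])]
[[ 680.8 -223.6  161. ]
 [ 606.  -333.5  161. ]] [ 643.4 -278.6  161. ] 132.935217217489 55.7729434645124
```

The bar is held square: its dots are 133 mm apart at a yaw of 55.8°, and its centre is about 4 mm short along the bar. I'll correct by (3, 2) mm and lower it.

Request:
apply_moves(series=[{"delta_pos": [0.003,0.002,-0.015],"rotation": [0,0,0],"claw": 1},{"delta_pos": [0.003,0.002,-0.04],"rotation": [0,0,0],"claw": 1},{"delta_pos": [0.003,0.002,-0.065],"rotation": [0,0,0],"claw": 1},{"delta_pos": [0.003,0.002,-0.083],"rotation": [0,0,0],"claw": 1},{"delta_pos": [0.003,0.002,-0.09],"rotation": [0,0,0],"claw": 1},{"delta_pos": [0.003,0.002,-0.094],"rotation": [0,0,0],"claw": 1},{"delta_pos": [0.003,0.002,-0.096],"rotation": [0,0,0],"claw": 1},{"delta_pos": [0.003,0.002,-0.096],"rotation": [0,0,0],"claw": 1}])

```text
time: 7.12
tcp_pos: [651.6, -272.7, 48.8]
orientation: [[0.828, 0.001, 0.561], [-0.561, -0.0, 0.828], [0.001, -1.0, 0.0]]
force: [1.0, -0.2, -2.3]
gripper_width: 0.405
```

Request:
apply_moves(series=[{"delta_pos": [0,0,-0.001],"rotation": [0,0,0],"claw": 1},{"delta_pos": [0,0,-0.002],"rotation": [0,0,0],"claw": 1},{"delta_pos": [0,0,-0.002],"rotation": [0,0,0],"claw": 1}])

```text
time: 7.5
tcp_pos: [651.6, -272.7, 47.6]
orientation: [[0.828, 0.001, 0.561], [-0.561, -0.001, 0.828], [0.001, -1.0, -0.0]]
force: [-2.1, -0.7, 6.0]
gripper_width: 0.406
```

Request:
apply_moves(series=[{"delta_pos": [0,0,0],"rotation": [0,0,0],"claw": 0.1},{"delta_pos": [0,0,0],"rotation": [0,0,0],"claw": -0.1},{"delta_pos": [0,0,0],"rotation": [0,0,0],"claw": -0.18},{"delta_pos": [0,0,0],"rotation": [0,0,0],"claw": -0.18},{"delta_pos": [0,0,0.02],"rotation": [0,0,0],"claw": -0.18},{"delta_pos": [0,0,0.05],"rotation": [0,0,0],"claw": -0.18},{"delta_pos": [0,0,0.085],"rotation": [0,0,0],"claw": -0.18},{"delta_pos": [0,0,0.11],"rotation": [0,0,0],"claw": -0.18},{"delta_pos": [0,0,0.12],"rotation": [0,0,0],"claw": -0.18}])

```text
time: 8.62
tcp_pos: [652.3, -272.5, 169.5]
orientation: [[0.828, 0.004, 0.561], [-0.561, -0.001, 0.828], [0.004, -1.0, 0.001]]
force: [-0.3, -0.2, 0.7]
gripper_width: 0.586
```

Request:
apply_moves(series=[{"delta_pos": [-0.004,0.015,0],"rotation": [0,0,-0.04],"claw": -0.18},{"delta_pos": [-0.013,0.05,0],"rotation": [0,0,-0.13],"claw": -0.18},{"delta_pos": [-0.026,0.1,0],"rotation": [0,0,-0.27],"claw": -0.18},{"delta_pos": [-0.039,0.15,0],"rotation": [0,0,-0.41],"claw": -0.18},{"delta_pos": [-0.052,0.2,-0.01],"rotation": [0,0,-0.55],"claw": -0.18},{"delta_pos": [-0.065,0.25,-0.03],"rotation": [0,0,-0.69],"claw": -0.18},{"delta_pos": [-0.075,0.29,-0.055],"rotation": [0,0,-0.8],"claw": -0.18},{"delta_pos": [-0.081,0.3115,-0.08],"rotation": [0,0,-0.855],"claw": -0.18},{"delta_pos": [-0.081,0.3115,-0.1],"rotation": [0,0,-0.855],"claw": -0.18},{"delta_pos": [-0.081,0.3115,-0.1],"rotation": [0,0,-0.855],"claw": -0.18}])

```text
time: 9.88
tcp_pos: [569.1, 39.1, 65.0]
orientation: [[0.122, -0.003, 0.993], [-0.993, -0.0, 0.122], [-0.0, -1.0, -0.003]]
force: [-0.2, -0.5, -0.6]
gripper_width: 0.59
```

```bash
python3 -c "
from h import *
for n in('scene','top'):
    im,d=robot.get_image(n);x0,y0,x1,y1=(100,130,400,350) if n=='scene' else (250,80,520,260)
    cv2.imwrite(f'pics/{n}3.png',cv2.resize(im[y0:y1,x0:x1],None,fx=2.6,fy=2.6));np.save(n+'3d.npy',d);cv2.imwrite(f'pics/{n}3f.png',im)
    for o in bars(n,im,d,(58,72)): print(n,o[0].round(),o[1],round(o[2],1),o[3].round(1),*np.round(o[4:],1))
s=robot.read_state();print(s['tcp_pos'],s['orientation'][:,0])"
```

```text
scene [167. 222.] 1347 63.0 [ 651.7 -269.2] 240.7 36.5 56.2
top [447. 135.] 1684 65.4 [ 647.9 -272.8] 238.8 38.7 55.9
[570.61973668  38.6698716   66.68103432] [ 1.20126554e-01 -9.92758585e-01  5.67412601e-05]
```

View pics/scene3.png

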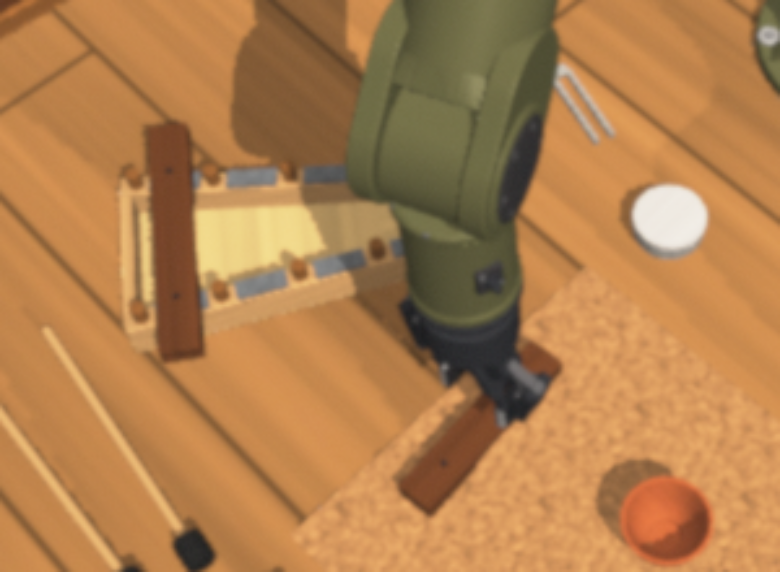

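View pics/top3.png

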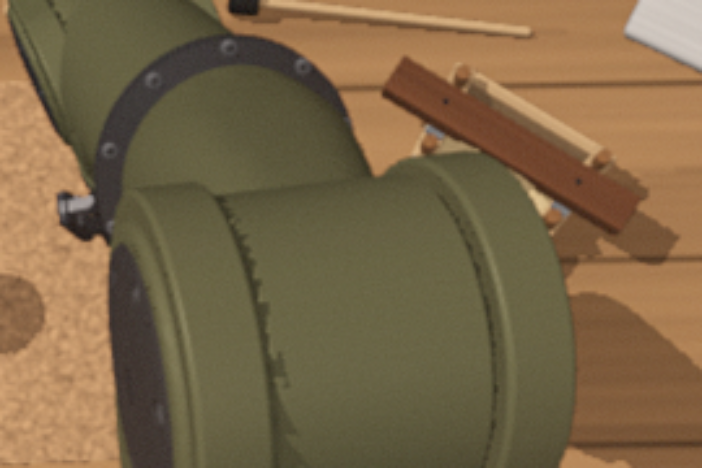

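Bar240 sits on both felts in place 1: about 4 mm off along the bar, 1 mm along the frame, square, and its top at 65 mm. The gripper now straddles bar176, the dark bar at crop (480,430), which measured 175 mm and is neither pink nor white. Grasping it.

Request:
apply_moves(series=[{"delta_pos": [0,0,-0.02],"rotation": [0,0,0],"claw": -0.18},{"delta_pos": [0,0,-0.04],"rotation": [0,0,0],"claw": -0.18},{"delta_pos": [0,0,-0.055],"rotation": [0,0,0],"claw": -0.18},{"delta_pos": [0,0,-0.061],"rotation": [0,0,0],"claw": -0.18},{"delta_pos": [0,0,-0.061],"rotation": [0,0,0],"claw": 0.1},{"delta_pos": [0,0,-0.061],"rotation": [0,0,0],"claw": 0.4},{"delta_pos": [0,0,-0.061],"rotation": [0,0,0],"claw": 1},{"delta_pos": [0,0,-0.061],"rotation": [0,0,0],"claw": 1},{"delta_pos": [0,0,-0.061],"rotation": [0,0,0],"claw": 1},{"delta_pos": [0,0,-0.061],"rotation": [0,0,0],"claw": 1}])

```text
time: 11.22
tcp_pos: [570.8, 39.0, 5.9]
orientation: [[0.12, 0.001, 0.993], [-0.993, 0.0, 0.12], [0.0, -1.0, 0.001]]
force: [-0.6, -0.3, 5.4]
gripper_width: 0.4
```

Request:
apply_moves(series=[{"delta_pos": [0,0,0.01],"rotation": [0,0,0],"claw": 1},{"delta_pos": [0,0,0.03],"rotation": [0,0,0],"claw": 1},{"delta_pos": [0,0,0.06],"rotation": [0,0,0],"claw": 1},{"delta_pos": [0,0,0.095],"rotation": [0,0,0],"claw": 1},{"delta_pos": [0,0,0.125],"rotation": [0,0,0],"claw": 1},{"delta_pos": [0,0,0.14],"rotation": [0,0,0],"claw": 1},{"delta_pos": [0,0,0.14],"rotation": [0,0,0],"claw": 1}])

```text
time: 12.1
tcp_pos: [570.7, 38.9, 146.0]
orientation: [[0.12, 0.002, 0.993], [-0.993, 0.0, 0.12], [0.0, -1.0, 0.002]]
force: [0.2, -0.2, -1.4]
gripper_width: 0.407
```

Request:
apply_moves(series=[{"delta_pos": [-0.002,-0.012,0],"rotation": [0,0,0.05],"claw": 1},{"delta_pos": [-0.006,-0.04,0],"rotation": [0,0,0.16],"claw": 1},{"delta_pos": [-0.013,-0.08,0],"rotation": [0,0,0.3],"claw": 1},{"delta_pos": [-0.02,-0.125,0],"rotation": [0,0,0.45],"claw": 1},{"delta_pos": [-0.027,-0.17,0],"rotation": [0,0,0.6],"claw": 1},{"delta_pos": [-0.033,-0.205,0],"rotation": [0,0,0.74],"claw": 1},{"delta_pos": [-0.037,-0.228,0],"rotation": [0,0,0.83],"claw": 1},{"delta_pos": [-0.038,-0.235,0],"rotation": [0,0,0.855],"claw": 1},{"delta_pos": [-0.038,-0.235,0],"rotation": [0,0,0.855],"claw": 1}])

```text
time: 13.22
tcp_pos: [532.1, -195.5, 144.4]
orientation: [[0.827, -0.001, 0.562], [-0.562, 0.001, 0.827], [-0.002, -1.0, 0.0]]
force: [-1.5, 0.6, -1.3]
gripper_width: 0.405
```

```bash
python3 -c "
from h import *
for n in('scene','top'):
    im,d=robot.get_image(n);x0,y0,x1,y1=(100,130,330,300) if n=='scene' else (340,80,520,260)
    cv2.imwrite(f'pics/{n}4.png',cv2.resize(im[y0:y1,x0:x1],None,fx=3,fy=3));np.save(n+'4d.npy',d);cv2.imwrite(f'pics/{n}4f.png',im)
s=robot.read_state();print(s['tcp_pos'],s['orientation'][:,0],s['force'],s['moment'],s['gripper_width'])"
```

```text
[ 532.60626702 -194.38459002  145.0182145 ] [ 8.28463317e-01 -5.60042817e-01 -7.58924580e-04] [ 0.41626691  0.02298414 -1.33993813] [ 0.06608879 -0.01658815  0.03016233] 0.4054762105477714
```

View pics/scene4.png

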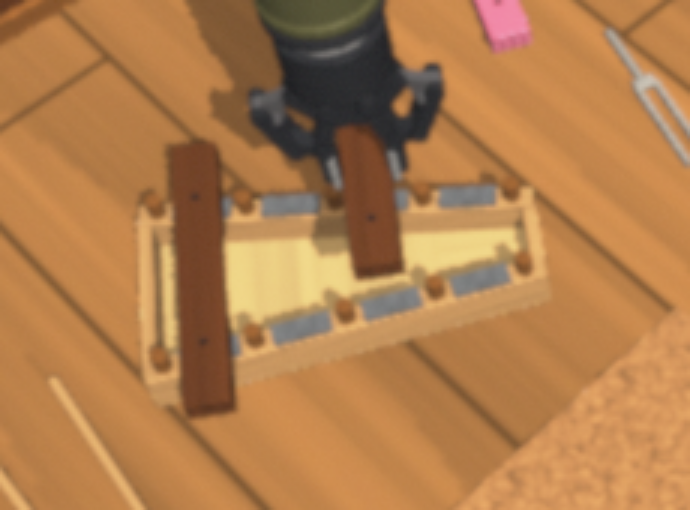

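View pics/top4.png

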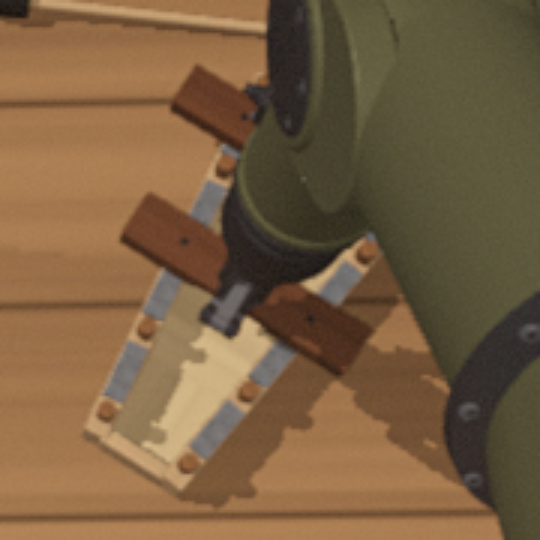

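Bar176 is held square above place 3 (crop (370,215) in scene, (250,280) in top), with both neighbouring places clear. Lowering it.

Request:
apply_moves(series=[{"delta_pos": [0,0,-0.015],"rotation": [0,0,0],"claw": 1},{"delta_pos": [0,0,-0.04],"rotation": [0,0,0],"claw": 1},{"delta_pos": [0,0,-0.065],"rotation": [0,0,0],"claw": 1},{"delta_pos": [0,0,-0.083],"rotation": [0,0,0],"claw": 1},{"delta_pos": [0,0,-0.09],"rotation": [0,0,0],"claw": 1},{"delta_pos": [0,0,-0.094],"rotation": [0,0,0],"claw": 1},{"delta_pos": [0,0,-0.097],"rotation": [0,0,0],"claw": 1},{"delta_pos": [0,0,-0.098],"rotation": [0,0,0],"claw": 1},{"delta_pos": [0,0,-0.098],"rotation": [0,0,0],"claw": 1}])

```text
time: 14.45
tcp_pos: [532.6, -196.2, 47.9]
orientation: [[0.828, 0.001, 0.561], [-0.561, -0.0, 0.828], [0.001, -1.0, 0.0]]
force: [-0.1, -1.0, 2.2]
gripper_width: 0.403
```

Request:
apply_moves(series=[{"delta_pos": [0,0,-0.001],"rotation": [0,0,0],"claw": 1},{"delta_pos": [0,0,-0.001],"rotation": [0,0,0],"claw": 0.1},{"delta_pos": [0,0,-0.001],"rotation": [0,0,0],"claw": -0.1},{"delta_pos": [0,0,-0.001],"rotation": [0,0,0],"claw": -0.18},{"delta_pos": [0,0,-0.001],"rotation": [0,0,0],"claw": -0.18},{"delta_pos": [0,0,0.02],"rotation": [0,0,0],"claw": -0.18},{"delta_pos": [0,0,0.05],"rotation": [0,0,0],"claw": -0.18},{"delta_pos": [0,0,0.085],"rotation": [0,0,0],"claw": -0.18},{"delta_pos": [0,0,0.11],"rotation": [0,0,0],"claw": -0.18},{"delta_pos": [0,0,0.12],"rotation": [0,0,0],"claw": -0.18}])

```text
time: 15.7
tcp_pos: [532.9, -196.2, 168.6]
orientation: [[0.828, 0.002, 0.561], [-0.561, -0.001, 0.828], [0.002, -1.0, 0.0]]
force: [0.2, 0.6, 0.4]
gripper_width: 0.592
```

Request:
apply_moves(series=[{"delta_pos": [0.002,0.02,0],"rotation": [0,0,-0.04],"claw": -0.18},{"delta_pos": [0.007,0.065,0],"rotation": [0,0,-0.12],"claw": -0.18},{"delta_pos": [0.013,0.12,0],"rotation": [0,0,-0.22],"claw": -0.18},{"delta_pos": [0.02,0.18,0],"rotation": [0,0,-0.33],"claw": -0.18},{"delta_pos": [0.026,0.24,0],"rotation": [0,0,-0.44],"claw": -0.18},{"delta_pos": [0.033,0.3,0],"rotation": [0,0,-0.55],"claw": -0.18},{"delta_pos": [0.04,0.36,0],"rotation": [0,0,-0.66],"claw": -0.18},{"delta_pos": [0.046,0.42,0],"rotation": [0,0,-0.76],"claw": -0.18},{"delta_pos": [0.052,0.475,0],"rotation": [0,0,-0.84],"claw": -0.18},{"delta_pos": [0.0547,0.504,0],"rotation": [0,0,-0.874],"claw": -0.18}])

```text
time: 16.95
tcp_pos: [585.7, 312.0, 166.0]
orientation: [[0.104, -0.002, 0.995], [-0.995, 0.001, 0.104], [-0.001, -1.0, -0.002]]
force: [0.2, -1.4, 0.0]
gripper_width: 0.589
```

Request:
apply_moves(series=[{"delta_pos": [0,0,-0.02],"rotation": [0,0,0],"claw": -0.18},{"delta_pos": [0,0,-0.06],"rotation": [0,0,0],"claw": -0.18},{"delta_pos": [0,0,-0.09],"rotation": [0,0,0],"claw": -0.18},{"delta_pos": [0,0,-0.1],"rotation": [0,0,0],"claw": -0.18},{"delta_pos": [0,0,-0.1],"rotation": [0,0,0],"claw": -0.18}])

```text
time: 17.58
tcp_pos: [586.8, 307.8, 66.6]
orientation: [[0.102, -0.001, 0.995], [-0.995, -0.001, 0.102], [0.0, -1.0, -0.001]]
force: [-1.2, -0.0, 0.3]
gripper_width: 0.592
```

```bash
python3 -c "
from h import *
for n in('scene','top'):
    im,d=robot.get_image(n);x0,y0,x1,y1=(210,230,490,480) if n=='scene' else (130,80,400,260)
    cv2.imwrite(f'pics/{n}5.png',cv2.resize(im[y0:y1,x0:x1],None,fx=2.4,fy=2.4));cv2.imwrite(f'pics/{n}5f.png',im)
    for o in bars(n,im,d,(58,72)): print(n,o[0].round(),o[1],round(o[2],1),o[3].round(1),*np.round(o[4:],1))
s=robot.read_state();print(s['tcp_pos'],s['orientation'][:,0],s['joint_positions'])"
```

```text
scene [167. 222.] 1335 63.0 [ 651.4 -269.4] 239.9 36.3 55.9
scene [228. 211.] 908 63.2 [ 534.  -191.9] 177.1 35.8 56.0
top [447. 135.] 1674 65.4 [ 647.9 -272.8] 238.8 38.7 55.9
top [415. 187.] 1216 65.3 [ 529.8 -195.6] 175.3 37.7 56.3
[587.66442883 308.41925991  68.35341544] [ 1.01521598e-01 -9.94833023e-01 -7.88288970e-04] [ -17.67014045   41.95912831  -21.25065767   90.73363621   18.25925166
   50.66321442 -129.76097494]
```

View pics/scene5.png

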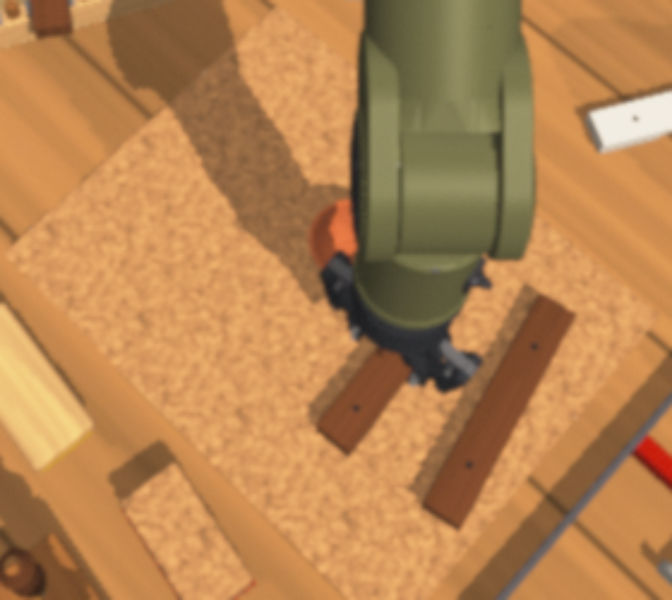

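Bar176 is placed within 3 mm. The gripper is over bar144, the short dark bar at crop (365,400) with 144 mm measured length. Grasping it.

Request:
apply_moves(series=[{"delta_pos": [0,0,-0.02],"rotation": [0,0,0],"claw": -0.18},{"delta_pos": [0,0,-0.04],"rotation": [0,0,0],"claw": -0.18},{"delta_pos": [0,0,-0.055],"rotation": [0,0,0],"claw": -0.18},{"delta_pos": [0,0,-0.062],"rotation": [0,0,0],"claw": -0.18},{"delta_pos": [0,0,-0.062],"rotation": [0,0,0],"claw": 0.1},{"delta_pos": [0,0,-0.062],"rotation": [0,0,0],"claw": 0.4},{"delta_pos": [0,0,-0.062],"rotation": [0,0,0],"claw": 1},{"delta_pos": [0,0,-0.062],"rotation": [0,0,0],"claw": 1},{"delta_pos": [0,0,-0.062],"rotation": [0,0,0],"claw": 1},{"delta_pos": [0,0,-0.062],"rotation": [0,0,0],"claw": 1}])

```text
time: 18.92
tcp_pos: [587.2, 308.0, 5.4]
orientation: [[0.102, 0.0, 0.995], [-0.995, 0.0, 0.102], [-0.0, -1.0, 0.0]]
force: [0.5, -0.4, -0.6]
gripper_width: 0.401
```

Request:
apply_moves(series=[{"delta_pos": [0,0,0.01],"rotation": [0,0,0],"claw": 1},{"delta_pos": [0,0,0.03],"rotation": [0,0,0],"claw": 1},{"delta_pos": [0,0,0.06],"rotation": [0,0,0],"claw": 1},{"delta_pos": [0,0,0.095],"rotation": [0,0,0],"claw": 1},{"delta_pos": [0,0,0.125],"rotation": [0,0,0],"claw": 1},{"delta_pos": [0,0,0.14],"rotation": [0,0,0],"claw": 1},{"delta_pos": [0,0,0.14],"rotation": [0,0,0],"claw": 1}])

```text
time: 19.8
tcp_pos: [587.6, 308.3, 146.8]
orientation: [[0.101, 0.002, 0.995], [-0.995, 0.001, 0.101], [-0.001, -1.0, 0.002]]
force: [-0.0, -0.1, -1.1]
gripper_width: 0.405
```

Request:
apply_moves(series=[{"delta_pos": [-0.005,-0.02,0],"rotation": [0,0,0.04],"claw": 1},{"delta_pos": [-0.016,-0.065,0],"rotation": [0,0,0.12],"claw": 1},{"delta_pos": [-0.029,-0.12,0],"rotation": [0,0,0.23],"claw": 1},{"delta_pos": [-0.042,-0.175,0],"rotation": [0,0,0.34],"claw": 1},{"delta_pos": [-0.055,-0.23,0],"rotation": [0,0,0.45],"claw": 1},{"delta_pos": [-0.068,-0.285,0],"rotation": [0,0,0.56],"claw": 1},{"delta_pos": [-0.082,-0.34,0],"rotation": [0,0,0.67],"claw": 1},{"delta_pos": [-0.095,-0.395,0],"rotation": [0,0,0.77],"claw": 1},{"delta_pos": [-0.107,-0.445,0],"rotation": [0,0,0.85],"claw": 1},{"delta_pos": [-0.112,-0.465,0],"rotation": [0,0,0.874],"claw": 1}])

```text
time: 21.05
tcp_pos: [472.8, -160.7, 143.8]
orientation: [[0.826, -0.003, 0.563], [-0.563, 0.0, 0.826], [-0.003, -1.0, -0.002]]
force: [0.0, 1.6, -0.2]
gripper_width: 0.406
```

```bash
python3 -c "
from h import *
for n in('scene',):
    im,d=robot.get_image(n);x0,y0,x1,y1=(100,130,330,300) if n=='scene' else (340,80,520,260)
    cv2.imwrite(f'pics/{n}6.png',cv2.resize(im[y0:y1,x0:x1],None,fx=3,fy=3))
s=robot.read_state();print(s['tcp_pos'],s['orientation'][:,0],s['force'],s['moment'],s['gripper_width'])"
```

```text
[ 472.41935801 -162.41959906  143.64354228] [ 0.82575067 -0.56402924 -0.00261727] [-0.46458754 -2.45344061 -0.73225179] [-0.22932898  0.0299235   0.03041329] 0.4054498523120339
```

View pics/scene6.png

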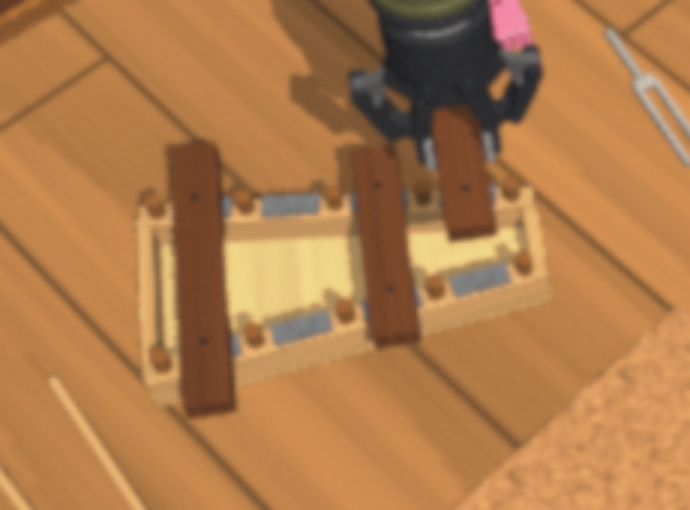

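Bar144 is square above place 4. Lowering it.

Request:
apply_moves(series=[{"delta_pos": [0,0,0],"rotation": [0,0,0],"claw": 1},{"delta_pos": [0,0,-0.02],"rotation": [0,0,0],"claw": 1},{"delta_pos": [0,0,-0.045],"rotation": [0,0,0],"claw": 1},{"delta_pos": [0,0,-0.07],"rotation": [0,0,0],"claw": 1},{"delta_pos": [0,0,-0.085],"rotation": [0,0,0],"claw": 1},{"delta_pos": [0,0,-0.092],"rotation": [0,0,0],"claw": 1},{"delta_pos": [0,0,-0.095],"rotation": [0,0,0],"claw": 1},{"delta_pos": [0,0,-0.097],"rotation": [0,0,0],"claw": 1},{"delta_pos": [0,0,-0.098],"rotation": [0,0,0],"claw": 1},{"delta_pos": [0,0,-0.098],"rotation": [0,0,0],"claw": 1}])

```text
time: 22.35
tcp_pos: [475.2, -157.2, 47.5]
orientation: [[0.828, 0.0, 0.561], [-0.561, -0.0, 0.828], [0.0, -1.0, 0.0]]
force: [-0.0, -0.6, -0.9]
gripper_width: 0.408
```

Request:
apply_moves(series=[{"delta_pos": [0,0,-0.001],"rotation": [0,0,0],"claw": 1},{"delta_pos": [0,0,-0.0015],"rotation": [0,0,0],"claw": 1},{"delta_pos": [0,0,-0.0015],"rotation": [0,0,0],"claw": 1}])

```text
time: 22.72
tcp_pos: [475.2, -157.2, 47.3]
orientation: [[0.828, 0.001, 0.561], [-0.561, -0.001, 0.828], [0.002, -1.0, -0.001]]
force: [-4.0, 0.3, 17.5]
gripper_width: 0.406
```

Request:
apply_moves(series="[{\"delta_pos\": [0, 0, 0.001], \"rotation\": [0, 0, 0], \"claw\": 0.15}, {\"delta_pos\": [0, 0, 0.001], \"rotation\": [0, 0, 0], \"claw\": 0], \"claw\": 0.0}]")

```text
apply_moves: Invalid argument: series='[{"delta_pos": [0, 0, 0.001], "rotation": [0, 0, 0], "claw": 0.15}, {"delta_pos": [0, 0, 0.001], "rotation": [0, 0, 0], "claw": 0], "claw": 0.0}]' is not valid JSON
```

Request:
apply_moves(series=[{"delta_pos": [0,0,0.0005],"rotation": [0,0,0],"claw": 0.1},{"delta_pos": [0,0,0.0005],"rotation": [0,0,0],"claw": -0.1},{"delta_pos": [0,0,0.0005],"rotation": [0,0,0],"claw": -0.18},{"delta_pos": [0,0,0.0005],"rotation": [0,0,0],"claw": -0.18},{"delta_pos": [0,0,0.02],"rotation": [0,0,0],"claw": -0.18},{"delta_pos": [0,0,0.05],"rotation": [0,0,0],"claw": -0.18},{"delta_pos": [0,0,0.085],"rotation": [0,0,0],"claw": -0.18},{"delta_pos": [0,0,0.11],"rotation": [0,0,0],"claw": -0.18},{"delta_pos": [0,0,0.1215],"rotation": [0,0,0],"claw": -0.18}])

```text
time: 23.85
tcp_pos: [475.5, -157.1, 168.4]
orientation: [[0.828, 0.002, 0.561], [-0.561, -0.001, 0.828], [0.002, -1.0, 0.0]]
force: [0.5, 0.4, 0.3]
gripper_width: 0.59
```

Request:
apply_moves(series=[{"delta_pos": [0.003,0.025,0],"rotation": [0,0,-0.03],"claw": -0.18},{"delta_pos": [0.009,0.075,0],"rotation": [0,0,-0.1],"claw": -0.18},{"delta_pos": [0.016,0.135,0],"rotation": [0,0,-0.18],"claw": -0.18},{"delta_pos": [0.023,0.195,0],"rotation": [0,0,-0.27],"claw": -0.18},{"delta_pos": [0.03,0.255,0],"rotation": [0,0,-0.36],"claw": -0.18},{"delta_pos": [0.037,0.315,0],"rotation": [0,0,-0.45],"claw": -0.18},{"delta_pos": [0.044,0.375,0],"rotation": [0,0,-0.53],"claw": -0.18},{"delta_pos": [0.051,0.435,0],"rotation": [0,0,-0.61],"claw": -0.18},{"delta_pos": [0.057,0.49,0],"rotation": [0,0,-0.69],"claw": -0.18},{"delta_pos": [0.062,0.53,0],"rotation": [0,0,-0.74],"claw": -0.18}])

```text
time: 25.1
tcp_pos: [536.1, 375.8, 166.0]
orientation: [[0.234, -0.001, 0.972], [-0.972, -0.0, 0.234], [-0.0, -1.0, -0.001]]
force: [0.3, -0.2, 0.0]
gripper_width: 0.589
```

Request:
apply_moves(series=[{"delta_pos": [0.002,0.022,0],"rotation": [0,0,-0.019],"claw": -0.18},{"delta_pos": [0.002,0.022,-0.03],"rotation": [0,0,-0.019],"claw": -0.18},{"delta_pos": [0.002,0.022,-0.07],"rotation": [0,0,-0.019],"claw": -0.18},{"delta_pos": [0.002,0.022,-0.1],"rotation": [0,0,-0.019],"claw": -0.18},{"delta_pos": [0.002,0.022,-0.1],"rotation": [0,0,-0.019],"claw": -0.18}])

```text
time: 25.72
tcp_pos: [537.4, 393.4, 63.9]
orientation: [[0.215, -0.005, 0.977], [-0.977, -0.004, 0.215], [0.003, -1.0, -0.006]]
force: [0.2, -0.2, 0.9]
gripper_width: 0.588
```

```bash
python3 -c "
from h import *
for n in('scene','top'):
    im,d=robot.get_image(n);x0,y0,x1,y1=(210,230,490,480) if n=='scene' else (130,80,400,260)
    cv2.imwrite(f'pics/{n}7.png',cv2.resize(im[y0:y1,x0:x1],None,fx=2.4,fy=2.4));cv2.imwrite(f'pics/{n}7f.png',im)
    for o in bars(n,im,d,(58,72)): print(n,o[0].round(),o[1],round(o[2],1),o[3].round(1),*np.round(o[4:],1))
    for o in bars(n,im,d): print(n,o[0].round(),o[1],round(o[2],1),o[3].round(1),*np.round(o[4:],1))
s=robot.read_state();print(s['tcp_pos'],s['orientation'][:,0],s['joint_positions'])"
```

```text
scene [167. 222.] 1342 63.1 [ 651.3 -269.4] 239.8 36.6 55.9
scene [228. 211.] 917 63.0 [ 534.  -191.9] 177.0 36.0 55.8
scene [255. 202.] 528 63.1 [ 477.2 -153. ] 145.4 35.5 55.9
scene [408. 416.] 949 21.5 [580.2 404.1] 125.1 32.1 12.4
top [447. 135.] 1676 65.4 [ 648. -273.] 238.7 38.8 56.1
top [415. 187.] 1229 65.4 [ 529.4 -195.4] 175.4 37.9 56.5
top [398. 212.] 1030 65.4 [ 472.9 -156.8] 142.6 37.1 56.2
[539.07332304 395.18531053  67.47840228] [ 2.15195943e-01 -9.76570887e-01 -8.86548693e-05] [ -24.41705389   42.9024713   -24.6984188    89.8102446    21.14743883
   51.98151289 -134.01307889]
```

View pics/scene7.png

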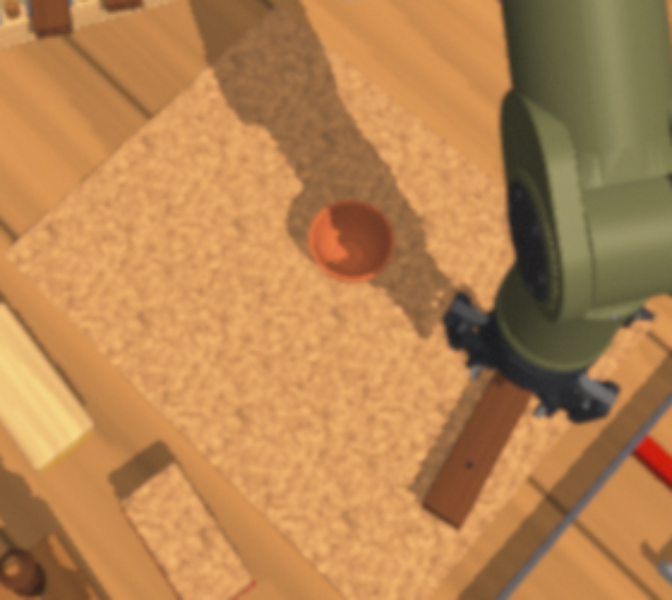

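Bar144 is placed within 3 mm, and the bowl hasn't moved (crop (351,240), as before). Bar208, the only bar left, is straddled. Grasping it.

Request:
apply_moves(series=[{"delta_pos": [0,0,-0.02],"rotation": [0,0,0],"claw": -0.18},{"delta_pos": [0,0,-0.04],"rotation": [0,0,0],"claw": -0.18},{"delta_pos": [0,0,-0.055],"rotation": [0,0,0],"claw": -0.18},{"delta_pos": [0,0,-0.062],"rotation": [0,0,0],"claw": -0.18},{"delta_pos": [0,0,-0.062],"rotation": [0,0,0],"claw": 0.1},{"delta_pos": [0,0,-0.062],"rotation": [0,0,0],"claw": 0.4},{"delta_pos": [0,0,-0.062],"rotation": [0,0,0],"claw": 1},{"delta_pos": [0,0,-0.062],"rotation": [0,0,0],"claw": 1},{"delta_pos": [0,0,-0.062],"rotation": [0,0,0],"claw": 1},{"delta_pos": [0,0,-0.062],"rotation": [0,0,0],"claw": 1}])

```text
time: 27.08
tcp_pos: [539.1, 394.9, 5.3]
orientation: [[0.215, 0.0, 0.977], [-0.977, 0.0, 0.215], [-0.0, -1.0, 0.0]]
force: [-0.3, -0.1, 0.1]
gripper_width: 0.405
```

Request:
apply_moves(series=[{"delta_pos": [0,0,0.01],"rotation": [0,0,0],"claw": 1},{"delta_pos": [0,0,0.03],"rotation": [0,0,0],"claw": 1},{"delta_pos": [0,0,0.06],"rotation": [0,0,0],"claw": 1},{"delta_pos": [0,0,0.095],"rotation": [0,0,0],"claw": 1},{"delta_pos": [0,0,0.125],"rotation": [0,0,0],"claw": 1},{"delta_pos": [0,0,0.14],"rotation": [0,0,0],"claw": 1},{"delta_pos": [0,0,0.14],"rotation": [0,0,0],"claw": 1}])

```text
time: 27.95
tcp_pos: [539.5, 395.3, 146.8]
orientation: [[0.215, 0.002, 0.977], [-0.977, 0.002, 0.215], [-0.001, -1.0, 0.002]]
force: [-0.2, -0.1, -2.1]
gripper_width: 0.406
```

Request:
apply_moves(series=[{"delta_pos": [0.002,-0.02,0],"rotation": [0,0,0.02],"claw": 1},{"delta_pos": [0.006,-0.07,0],"rotation": [0,0,0.08],"claw": 1},{"delta_pos": [0.011,-0.125,0],"rotation": [0,0,0.15],"claw": 1},{"delta_pos": [0.015,-0.18,0],"rotation": [0,0,0.22],"claw": 1},{"delta_pos": [0.02,-0.235,0],"rotation": [0,0,0.29],"claw": 1},{"delta_pos": [0.024,-0.29,0],"rotation": [0,0,0.36],"claw": 1},{"delta_pos": [0.029,-0.345,0],"rotation": [0,0,0.43],"claw": 1},{"delta_pos": [0.033,-0.4,0],"rotation": [0,0,0.5],"claw": 1},{"delta_pos": [0.038,-0.455,0],"rotation": [0,0,0.57],"claw": 1},{"delta_pos": [0.042,-0.505,0],"rotation": [0,0,0.63],"claw": 1}])

```text
time: 29.2
tcp_pos: [580.2, -112.4, 143.9]
orientation: [[0.75, -0.002, 0.661], [-0.661, 0.0, 0.75], [-0.002, -1.0, -0.001]]
force: [1.3, -0.0, -1.7]
gripper_width: 0.405
```

Request:
apply_moves(series=[{"delta_pos": [0.004,-0.05,0],"rotation": [0,0,0.06],"claw": 1},{"delta_pos": [0.008,-0.095,0],"rotation": [0,0,0.105],"claw": 1},{"delta_pos": [0.01,-0.12,0],"rotation": [0,0,0.125],"claw": 1},{"delta_pos": [0.01,-0.126,0],"rotation": [0,0,0.129],"claw": 1},{"delta_pos": [0.01,-0.126,0],"rotation": [0,0,0.129],"claw": 1},{"delta_pos": [0.01,-0.126,0],"rotation": [0,0,0.129],"claw": 1}])

```text
time: 29.95
tcp_pos: [591.2, -233.9, 145.3]
orientation: [[0.83, -0.0, 0.559], [-0.559, 0.001, 0.83], [-0.001, -1.0, 0.001]]
force: [-0.7, -0.4, -0.8]
gripper_width: 0.406
```

```bash
python3 -c "
from h import *
for n in('scene',):
    im,d=robot.get_image(n);x0,y0,x1,y1=(100,130,330,300) if n=='scene' else (340,80,520,260)
    cv2.imwrite(f'pics/{n}8.png',cv2.resize(im[y0:y1,x0:x1],None,fx=3,fy=3))
s=robot.read_state();print(s['tcp_pos'],s['orientation'][:,0],s['force'],s['moment'],s['gripper_width'])"
```

```text
[ 591.30855207 -234.09799346  145.41494703] [ 8.29438577e-01 -5.58597867e-01 -2.63613141e-04] [-0.2719366  -0.11065962 -1.35654459] [0.04930875 0.02081918 0.01555271] 0.40399879424090995
```

View pics/scene8.png

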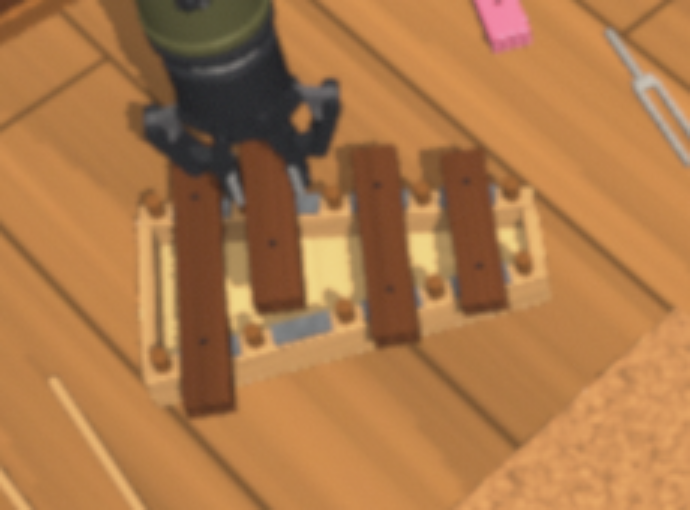

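Bar208 is above place 2, with a gap on both sides to the bars already placed. Lowering it.

Request:
apply_moves(series=[{"delta_pos": [0,0,-0.02],"rotation": [0,0,0],"claw": 1},{"delta_pos": [0,0,-0.045],"rotation": [0,0,0],"claw": 1},{"delta_pos": [0,0,-0.07],"rotation": [0,0,0],"claw": 1},{"delta_pos": [0,0,-0.085],"rotation": [0,0,0],"claw": 1},{"delta_pos": [0,0,-0.092],"rotation": [0,0,0],"claw": 1},{"delta_pos": [0,0,-0.095],"rotation": [0,0,0],"claw": 1},{"delta_pos": [0,0,-0.097],"rotation": [0,0,0],"claw": 1},{"delta_pos": [0,0,-0.098],"rotation": [0,0,0],"claw": 1},{"delta_pos": [0,0,-0.0985],"rotation": [0,0,0],"claw": 1},{"delta_pos": [0,0,-0.0985],"rotation": [0,0,0],"claw": 1}])

```text
time: 31.25
tcp_pos: [591.3, -236.2, 47.3]
orientation: [[0.828, 0.001, 0.561], [-0.561, -0.0, 0.828], [0.001, -1.0, 0.0]]
force: [-0.7, 0.2, 1.6]
gripper_width: 0.403
```

Request:
apply_moves(series=[{"delta_pos": [0,0,-0.0005],"rotation": [0,0,0],"claw": 1},{"delta_pos": [0,0,-0.0005],"rotation": [0,0,0],"claw": 0.1},{"delta_pos": [0,0,-0.0005],"rotation": [0,0,0],"claw": -0.1},{"delta_pos": [0,0,-0.0005],"rotation": [0,0,0],"claw": -0.15},{"delta_pos": [0,0,-0.0005],"rotation": [0,0,0],"claw": -0.15},{"delta_pos": [0,0,0.02],"rotation": [0,0,0],"claw": -0.15},{"delta_pos": [0,0,0.05],"rotation": [0,0,0],"claw": -0.15},{"delta_pos": [0,0,0.085],"rotation": [0,0,0],"claw": -0.15},{"delta_pos": [0,0,0.12],"rotation": [0,0,0],"claw": -0.15},{"delta_pos": [0,0,0.15],"rotation": [0,0,0],"claw": -0.15}])

```text
time: 32.5
tcp_pos: [591.4, -235.8, 199.9]
orientation: [[0.828, 0.002, 0.56], [-0.56, -0.0, 0.828], [0.002, -1.0, 0.001]]
force: [-0.2, -0.1, -0.7]
gripper_width: 0.575
```

Request:
apply_moves(series=[{"delta_pos": [-0.003,0.03,0.01],"rotation": [0,0,0],"claw": -0.15},{"delta_pos": [-0.006,0.08,0.02],"rotation": [0,0,0],"claw": -0.15},{"delta_pos": [-0.01,0.13,0.02],"rotation": [0,0,0],"claw": -0.15},{"delta_pos": [-0.015,0.18,0.02],"rotation": [0,0,0],"claw": -0.15},{"delta_pos": [-0.02,0.23,0.02],"rotation": [0,0,0],"claw": -0.15},{"delta_pos": [-0.025,0.28,0.02],"rotation": [0,0,0],"claw": -0.15},{"delta_pos": [-0.03,0.33,0.02],"rotation": [0,0,0],"claw": -0.15},{"delta_pos": [-0.03,0.37,0.02],"rotation": [0,0,0],"claw": -0.15},{"delta_pos": [-0.03,0.39,0.02],"rotation": [0,0,0],"claw": -0.15},{"delta_pos": [-0.03,0.39,0.02],"rotation": [0,0,0],"claw": -0.15}])

```text
time: 33.75
tcp_pos: [560.7, 156.3, 218.2]
orientation: [[0.83, 0.001, 0.557], [-0.557, 0.001, 0.83], [0.0, -1.0, 0.002]]
force: [0.0, 0.3, 0.2]
gripper_width: 0.575
```

```bash
python3 -c "
from h import *
u=np.array([.561,.828]);w=np.array([.828,-.561])
pl={'top':[(647.6,-275.9),(589.5,-236.5),(531.1,-196.9),(473.6,-157.9)],'scene':[(649.7,-273.9),(592.5,-235.4),(534.1,-195.8),(477,-157.1)]}
for n in('scene','top'):
    im,d=robot.get_image(n);x0,y0,x1,y1=(100,130,400,350) if n=='scene' else (340,80,520,260)
    cv2.imwrite(f'pics/{n}9.png',cv2.resize(im[y0:y1,x0:x1],None,fx=2.6,fy=2.6))
    for o in bars(n,im,d,(58,72)):
        p=min(pl[n],key=lambda p:np.hypot(*(o[3]-p)));e=o[3]-p
        print(n,'place',pl[n].index(p)+1,round(o[2],1),'along bar',round(e@u,1),'along frame',round(e@w,1),*np.round(o[4:],1))
s=robot.read_state();print(s['tcp_pos'],s['force'])"
```

```text
scene place 1 63.0 along bar 5.0 along frame -1.0 240.7 36.3 55.9
scene place 2 63.0 along bar 2.2 along frame -2.2 207.6 36.0 55.9
scene place 3 62.9 along bar 3.0 along frame -2.2 176.7 36.0 55.9
scene place 4 62.8 along bar 3.3 along frame -2.1 145.7 35.7 56.0
top place 1 65.3 along bar 2.7 along frame -1.7 238.8 39.2 55.9
top place 2 65.4 along bar -0.3 along frame -2.1 206.5 38.4 56.5
top place 3 65.2 along bar 50.7 along frame -2.1 74.4 36.1 57.2
[561.21525108 153.04035334 217.42738567] [ 1.18317818 -0.17310819  0.26791847]
```

View pics/scene9.png

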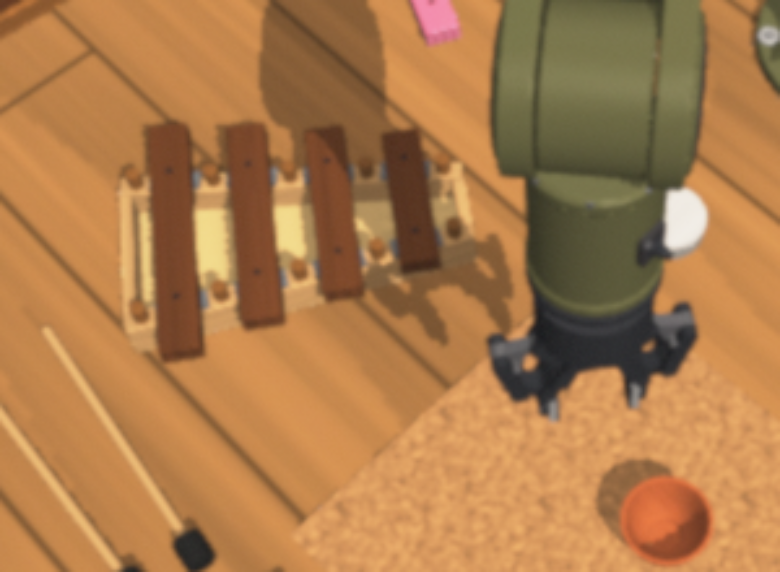

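View pics/top9.png

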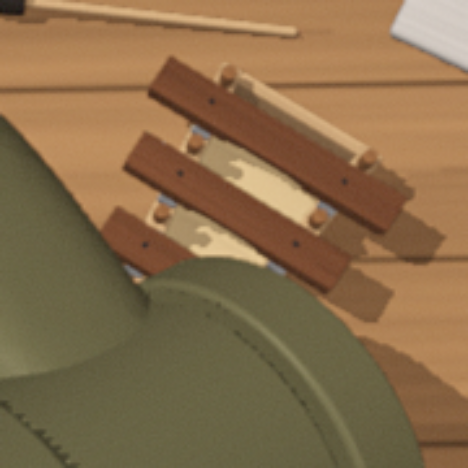

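All four bars lie between their pegs with the dots over the felts. They are within 5 mm along the bar, 2.2 mm along the frame and 0.6° of square. The bowl is still at crop (667,520), the same as earlier, and the arm is clear and nearly still. Handing in.

Request:
apply_moves(series=[{"delta_pos": [0,0,0],"rotation": [0,0,0],"claw": -0.15},{"delta_pos": [0,0,0],"rotation": [0,0,0],"claw": -0.15},{"delta_pos": [0,0,0],"rotation": [0,0,0],"claw": -0.15}])

```text
time: 34.22
tcp_pos: [561.2, 153.3, 216.8]
orientation: [[0.828, -0.0, 0.561], [-0.561, -0.0, 0.828], [-0.0, -1.0, -0.0]]
force: [-0.1, -1.2, -0.1]
gripper_width: 0.572
```

```bash
python3 -c "
from cell import robot
print(robot.hand_in())"
```

```text
the job is handed in; nothing more can be done
None
```

All four bars are on the frame in order of length, 240, 208, 176 and 144 mm in places 1 to 4. I lowered each one until it touched the felts before letting go, and handed the job in at about 34 s.

- **Position:** the last check put every bar within 5 mm along its length and 2.2 mm along the frame, and square within about 0.6°. Bar tops read 63–65 mm, where 65 mm is expected.
- **Bowl:** it showed no movement in the scene view; I judged this by eye and did not measure it.
- **Disagreements:** the two cameras differ by 2–4 mm, within their calibration error. My 3.6 mm correction to bar240 came from the top camera alone and proved unnecessary, leaving it about 4 mm off along its length. In the final top view the arm hid place 4 and most of place 3. The final figures for those two rest on the scene camera, though the top camera had confirmed both bars within about 3 mm just before bar208 was placed.

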